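Find the rocking corner of the levelling plate and press its shim flat

ROBOT

A 7-joint arm with a two-finger parallel gripper is mounted at the origin on the work surface; the furniture and walls round the work are solid. World frame = base frame: x ahead of the robot, y to its left, z up, the work surface at z = 0. Lengths are in m, angles in rad, forces in N, time in s.
With the tool pointing down it reaches from about 0.425 to 0.825 m from the base axis. Payload 3.6 kg.
Tool frame: the origin (TCP) lies at the very end of the fingers, on their centre line; the grasp point (between the pads) lies 19 mm behind it; z points along the fingers, x is the direction in which the jaws open and shut, and the axes are right-handed (so a half turn about z gives the same grasp; the last joint's range is limited). The gripper opens to 85 mm and grips with 20 to 120 N. Pads are 22 mm wide; open, the fingers measure 114 mm over their backs; the gripper's body (76 mm by 85 mm) begins 54 mm behind the grasp point. The pads swing forward as they close: fully open they stand 13 mm farther back than shut.
Start: joints at [1.232, 0.615, -0.013, 1.423, 0.008, 1.103, -0.04], TCP at [0.2, -0.618, 0.231] pointing down, gripper open.
Joint ranges: [-3.12, 3.12], [-0.3, 2.06], [-1.34, 1.32], [0.26, 2.42], [-1.36, 4.5], [0.01, 1.98], [-2.84, 2.84]. Speed limits (rad/s): [2.79, 2.79, 3.14, 3.14, 3.14, 3.14, 3.14].

INTERFACE

Orientations are given as a rotation vector (axis times angle).
In Python, from bench import r, get_image, camera_params, finder gives the robot as it stands.
- The arm moves only by the tool jog_arm, never from a script. Its arguments are lists of equal length, an entry for each row: "travel": the shift along the tool's x, y, z in mm, a list of three; "roll": the turn about the tool's z in degrees. A call has 1 to 20 rows; each row is the pose to reach, as a shift and turn from the pose commanded when the call began, along the tool's axes at that moment; what a row does not reach only later rows make up. A row lasts 1/12 s, in which the tool goes at most 41.7 mm and 7.16 degrees, less where a joint would pass 70% of its speed; a pose out of reach is approached as far as the arm can. A call with a gripper value outside its range is refused whole. "gripper" is the finger opening in mm, from 0 to 85.4, set as the call begins (left out, the last holds). The fingers move at their own pace and stop on an object; "newtons" is the grip in N (left out, the last holds). Time passes only in rows, so rows that repeat a pose let the fingers close. It gives the time, the measured TCP pose, the force and the opening at its end, in the units of the state.
- r.read_state(): the state, without advancing time (a new reading comes with each control period).
- get_image(name): name is "scene" or "side" or "wrist"; returns the picture (400x640x3 uint8, red, green, blue); there is no depth.
- camera_params(name): a dict with "fov_y" (degrees; the focal length in pixels is half the picture's height over the tangent of half this angle, whatever the lens; pixels are square), "cx", "cy" (the principal point, pixels), "eye" and "orientation" of the camera in the world. Camera axes: x right, y up, looking along -z (the intrinsics and any distortion apply to the point x, -y, -z); pixel columns grow to the right and rows downward; lengths in m; the calibration is good to about 2 mm. A picture is of the moment at which its call begins: read the wrist's pose just before it. camera_params takes no time and is no camera call; for the wrist camera it gives the pose at the moment of the call.
- r.finish_job(): hands the job in, once; it reports no verdict.
Trained networks look in the newest picture that a camera, given by its name, has taken for a name from the list of things; names that differ only in an ending like _2 or _b are one class to them, and where a whole thing is asked for, a point or a joint stands for the part that bears it (a point fixed in the world has none). Each returns a list of dicts, best first, with "p" (0 to 1); they miss things now and then, are a little off and sometimes report something else, mostly with a low value. They report only what shows in the picture. A call takes as long as a camera call.
- finder.boxes_of(camera, thing): "extent" ([left, top, width, height] as shares, 0 to 1, of the picture: columns of its width, rows of its height, round what is visible of it).
- finder.tip_of(camera, thing): "xy" ([column, row] as shares, 0 to 1, of the picture: columns of its width, rows of its height: a listed point, or the origin of a listed thing).
The state is a dict: "t": time; "joint_pos": joint angles; "joint_vel": joint speeds; "tau": joint torques, N m; "tcp_pos": TCP position; "ee_rot": TCP orientation; "ft_force": force on the tool from outside, world axes, zero at the start; "ft_torque": the same for the moment, N m; "finger_gap": finger opening in m.
Only numpy, scipy, OpenCV 4.12 (cv2) and the standard library are available. Lean on these libraries where they do the work, as an engineer would, in place of code of your own. Each camera call takes 0.05 s, during which the arm holds its last target. There are 200 camera calls.

TASK

One corner of the square levelling plate rocks. With closed fingertips press gently on the ring marks at the plate's corners, one after another, until you find the corner that gives and springs back; then press that corner's shim plug down flat with the plate, leave the other three shims standing as they are, and move clear. Only press: grasp and lift nothing, and leave the vial, pot and weight where they stand.

Things in the scene. Friction and masses are not known exactly. Their poses are not given: they have to be found in the camera images.
- plate: Square aluminium levelling plate, 150 x 150 x 8 mm, level on a sprung centre pivot. Origin: below its centre, 30 mm above the bench, 3 mm under its underside; x, y parallel to its edges, z up; top 41 mm above the bench. Pressed on its ring mark a sound corner stands firm (give under 1 mm); the rocking one gives about 1.4 mm per newton, stops at about 7 mm (0.08 rad of tilt) and springs back.
- base: Dark steel base under the plate, same outline, 14 mm high, fixed to the bench; origin at the centre of its underside, axes as the plate's. On it, under each shim, a steel disc of 28 mm diameter carries a small domed foot of the plate; one disc, at a different corner each time and not known beforehand, is about 4.5 mm too low: that corner rocks.
- spot_a (a point): Where to press the plate's far left corner (left +y, far +x): centre of a thin turned ring mark, 19 mm across, flat on the plate's top, on the diagonal 85 mm from the plate's centre and 38 mm outward of that corner's shim. The point lies on the top surface.
- spot_b (a point): Where to press the plate's far right corner (left +y, far +x): centre of a thin turned ring mark, 19 mm across, flat on the plate's top, on the diagonal 85 mm from the plate's centre and 38 mm outward of that corner's shim. The point lies on the top surface.
- spot_c (a point): Where to press the plate's near right corner (left +y, far +x): centre of a thin turned ring mark, 19 mm across, flat on the plate's top, on the diagonal 85 mm from the plate's centre and 38 mm outward of that corner's shim. The point lies on the top surface.
- spot_d (a point): Where to press the plate's near left corner (left +y, far +x): centre of a thin turned ring mark, 19 mm across, flat on the plate's top, on the diagonal 85 mm from the plate's centre and 38 mm outward of that corner's shim. The point lies on the top surface.
- shim_a_top (a point): Centre of the top face of the far left corner's shim: a steel press-in plug with a round flat head of 17 mm diameter that stands 5.5 mm proud of the plate at the start (top about 47 mm above the bench), 47 mm from the plate's centre on the diagonal.
- shim_a (a joint): How far the far left corner's shim is pressed into the plate, m: 0 standing proud, 0.005 fully in (head 0.5 mm above the plate, flat with it). Pressing takes about 1 N and it stays where it is left. Over a sound support it is stopped after about 1.5 mm; only over the low disc does it go fully in.
- shim_b_top (a point): Centre of the top face of the far right corner's shim: a steel press-in plug with a round flat head of 17 mm diameter that stands 5.5 mm proud of the plate at the start (top about 47 mm above the bench), 47 mm from the plate's centre on the diagonal.
- shim_b (a joint): How far the far right corner's shim is pressed into the plate, m: 0 standing proud, 0.005 fully in (head 0.5 mm above the plate, flat with it). Pressing takes about 1 N and it stays where it is left. Over a sound support it is stopped after about 1.5 mm; only over the low disc does it go fully in.
- shim_c_top (a point): Centre of the top face of the near right corner's shim: a steel press-in plug with a round flat head of 17 mm diameter that stands 5.5 mm proud of the plate at the start (top about 47 mm above the bench), 47 mm from the plate's centre on the diagonal.
- shim_c (a joint): How far the near right corner's shim is pressed into the plate, m: 0 standing proud, 0.005 fully in (head 0.5 mm above the plate, flat with it). Pressing takes about 1 N and it stays where it is left. Over a sound support it is stopped after about 1.5 mm; only over the low disc does it go fully in.
- shim_d_top (a point): Centre of the top face of the near left corner's shim: a steel press-in plug with a round flat head of 17 mm diameter that stands 5.5 mm proud of the plate at the start (top about 47 mm above the bench), 47 mm from the plate's centre on the diagonal.
- shim_d (a joint): How far the near left corner's shim is pressed into the plate, m: 0 standing proud, 0.005 fully in (head 0.5 mm above the plate, flat with it). Pressing takes about 1 N and it stays where it is left. Over a sound support it is stopped after about 1.5 mm; only over the low disc does it go fully in.
- vial: White-capped screw vial, 27 mm diameter, 58 mm tall, upright on the bench left of the plate; origin at the centre of its underside. Bystander.
- pot: White sample pot with screw lid, 47 mm diameter, 66 mm tall, upright on the bench right of the plate; origin at the centre of its underside. Bystander.
- weight: Brass-coloured calibration weight with a knob, 23 mm diameter, 48 mm tall, upright on the bench between the plate and the robot; origin at the centre of its underside. Bystander.

How it is judged:
On the way, in this order (a step that is already met when the one before it is completed fails the run):
1. a corner of the plate is pressed and rocks down (tilt over 0.025 rad), all four shims still standing (angle between plate's own z axis and vertical above 0.025 rad and contact force between the fingers and plate above 0.5 N and value of joint each of shim_a, shim_b, shim_c, shim_d below 0.001 m), for 0.05 s.
2. the shim of the rocking corner is pressed flat (only that one can go in) (((value of joint shim_a above 0.004 m and value of joint each of shim_b, shim_c, shim_d below 0.001 m) or (value of joint shim_b above 0.004 m and value of joint each of shim_a, shim_c, shim_d below 0.001 m) or (value of joint shim_c above 0.004 m and value of joint each of shim_a, shim_b, shim_d below 0.001 m) or (value of joint shim_d above 0.004 m and value of joint each of shim_a, shim_b, shim_c below 0.001 m))), for 0.1 s.
At the end, for the whole second after the job is handed in: Exactly one shim, that of the rocking corner, is pressed in more than 4 mm of its 5; the other three are pressed in less than 1 mm; the plate is level again within 0.02 rad (((value of joint shim_a above 0.004 m and value of joint each of shim_b, shim_c, shim_d below 0.001 m) or (value of joint shim_b above 0.004 m and value of joint each of shim_a, shim_c, shim_d below 0.001 m) or (value of joint shim_c above 0.004 m and value of joint each of shim_a, shim_b, shim_d below 0.001 m) or (value of joint shim_d above 0.004 m and value of joint each of shim_a, shim_b, shim_c below 0.001 m)) and angle between plate's own z axis and vertical below 0.02 rad); the robot touches nothing.
It fails at once if a bystander is moved more than 20 mm, lifted or carried (distance of any of vial, pot, weight from where it was at the start of the episode above 0.02 m).
It fails at once if a bystander is tipped over (angle between any of vial, pot, weight's own z axis and vertical above 0.5 rad).
It fails at once if the plate or a shim is pressed roughly, with more than 40 N (contact force between the fingers and plate above 40 N).
It also fails if it takes over 48 s, if anything falls off the work surface, if the arm or the gripper's body presses on something with over 40 N, if the wrist force passes 120 N, or if a joint passes its speed limit or range.

## Working session

There is one attempt and no reset: what is moved stays moved. The work goes in short steps, Python scripts to look and compute and a tool call to move; the robot and the scene stay as the last step left them, time stands still between calls to the robot, and variables do not carry over. Pictures are saved under pics/ and viewed, about 8 in all and at most 12, crops included, and the job is handed in when it is done.

Besides the shell and the picture viewer there is one more tool, called after ">>>" by a JSON object that holds its "name" and its "arguments", one argument or row to a line. jog_arm: Moves the arm, as the interface text tells. Its arguments: {"type":"object","properties":{"travel":{"type":"array"},"roll":{"type":"array"},"gripper":{"type":"number"},"newtons":{"type":"number"}},"required":["travel","roll"]}

```bash
mkdir -p pics; ls; cat > h.py <<'E'
import numpy as np, cv2
from scipy.spatial.transform import Rotation as R
from bench import r,get_image,camera_params,finder
def cam(n):
    c=camera_params(n); return c
def rot(o):
    o=np.array(o,float)
    return o if o.shape==(3,3) else (R.from_rotvec(o).as_matrix() if o.size==3 else R.from_quat(o).as_matrix())
def ray(c,u,v):
    f=200/np.tan(np.radians(c['fov_y'])/2)
    x,y=(u-c['cx'])/f,(v-c['cy'])/f
    if c.get('dist') is not None: pass
    return np.array(c['eye']),rot(c['orientation'])@np.array([x,-y,-1])
def onz(c,u,v,z):
    e,d=ray(c,u,v); return e+d*(z-e[2])/d[2]
E
python3 - <<'E'
from h import *
s=r.read_state(); print({k:np.round(s[k],4) for k in('t','tcp_pos','ee_rot','ft_force','finger_gap')})
for n in('scene','side','wrist'):
    print(n,camera_params(n))
a=get_image('scene');b=get_image('side')
for n in('scene','side'):
    c=camera_params(n)
    for k in 'abcd':
        for t,z in(('spot_'+k,.041),('shim_%s_top'%k,.0465)):
            q=finder.tip_of(n,t)
            print(n,t,[(round(x['p'],2),np.round(onz(c,x['xy'][0]*640,x['xy'][1]*400,z)[:2],3).tolist()) for x in q[:4]])
cv2.imwrite('pics/1.png',cv2.resize(np.vstack([a,b])[:,:,::-1],(480,600)))
E
```

```text
pics
{'t': np.float64(0.0), 'tcp_pos': array([ 0.1998, -0.6177,  0.2301]), 'ee_rot': array([-2.5392,  1.8473,  0.0034]), 'ft_force': array([ 0.5776, -0.5835,  0.2027]), 'finger_gap': np.float64(0.0855)}
scene {'fov_y': 53.556581151240636, 'cx': 314.45895783441324, 'cy': 205.29728356479768, 'eye': array([0.10495484, 0.63079215, 0.47039388]), 'orientation': array([ 0.38192717, -1.3362945 , -2.31178829])}
side {'fov_y': 47.49341844206352, 'cx': 315.4860372867888, 'cy': 198.6587108055243, 'eye': array([ 0.43966918, -0.79609498,  0.47535277]), 'orientation': array([ 1.1087487 , -0.03256604, -0.06605856])}
wrist {'fov_y': 67.58090647691316, 'cx': 317.55655137718566, 'cy': 201.95058377888955, 'eye': array([ 0.27855652, -0.59157077,  0.37235058]), 'orientation': array([-0.28101192,  0.20824725, -1.24500345])}
scene spot_a [(0.91, [0.455, -0.003]), (0.83, [0.594, -0.101]), (0.69, [0.467, -0.113]), (0.61, [0.589, -0.002])]
scene shim_a_top [(0.66, [0.58, -0.09]), (0.48, [0.545, 0.0])]
scene spot_b [(0.91, [0.455, -0.003]), (0.83, [0.594, -0.101]), (0.69, [0.467, -0.113]), (0.61, [0.589, -0.002
[... 370 characters left out ...]
72, -0.121]), (0.59, [0.481, -0.013])]
side spot_a [(0.88, [0.583, 0.026]), (0.76, [0.594, -0.097]), (0.69, [0.451, 0.003]), (0.64, [0.473, -0.123])]
side shim_a_top [(0.41, [0.553, -0.011])]
side spot_b [(0.88, [0.583, 0.026]), (0.76, [0.594, -0.097]), (0.69, [0.451, 0.003]), (0.64, [0.473, -0.123])]
side shim_b_top [(0.51, [0.559, -0.083])]
side spot_c [(0.88, [0.583, 0.026]), (0.76, [0.594, -0.097]), (0.69, [0.451, 0.003]), (0.64, [0.473, -0.123])]
side shim_c_top [(0.54, [0.496, -0.086]), (0.37, [0.589, -0.114]), (0.21, [0.482, -0.035])]
side spot_d [(0.88, [0.583, 0.026]), (0.76, [0.594, -0.097]), (0.69, [0.451, 0.003]), (0.64, [0.473, -0.123])]
side shim_d_top [(0.57, [0.485, -0.027])]
```

View pics/1.png

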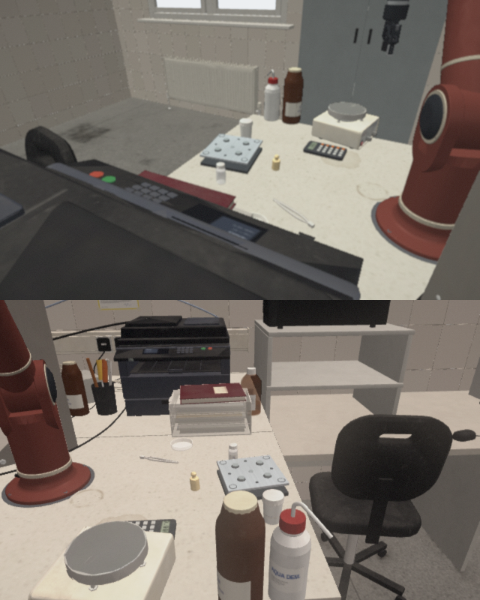

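>>> {"name": "jog_arm", "arguments": {
  "travel": [
    [0,0,-40],
    [0,0,-80],
    [0,0,-100],
    [-424,-474,-100],
    [-424,-474,-100],
    [-424,-474,-100],
    [-424,-474,-100],
    [-424,-474,-100],
    [-424,-474,-100],
    [-424,-474,-100],
    [-424,-474,-100],
    [-424,-474,-100],
    [-424,-474,-100],
    [-424,-474,-100],
    [-424,-474,-100],
    [-424,-474,-100],
    [-424,-474,-100],
    [-424,-474,-100],
    [-424,-474,-100],
    [-424,-474,-100]
  ],
  "roll": [0,0,0,-7,-14,-21,-28,-35,-42,-49,-56,-63,-70,-77,-80,-80,-80,-80,-80,-80],
  "gripper": 0
}}

```text
t: 2.57
tcp_pos: [0.5219, -0.0639, 0.3315]
ee_rot: [-3.13, -0.231, -0.002]
ft_force: [-0.3, -0.7, -0.4]
finger_gap: 0.0004
```

>>> {"name": "jog_arm", "arguments": {
  "travel": [
    [0,0,40],
    [0,0,80],
    [0,0,120],
    [0,0,140],
    [0,0,140],
    [0,0,140]
  ],
  "roll": [0,0,0,0,0,0]
}}

```text
t: 3.07
tcp_pos: [0.5199, -0.0707, 0.191]
ee_rot: [3.134, 0.214, -0.003]
ft_force: [0.3, 0.5, 1.0]
finger_gap: -0.0
```

```bash
python3 - <<'E'
from h import *
s=r.read_state(); print({k:np.round(s[k],4) for k in('t','tcp_pos','ee_rot','ft_force','finger_gap')})
c=camera_params('wrist');print(c)
a=get_image('wrist');n='wrist'
for t,z in(('spot_a',.041),('shim_a_top',.0465),('shim_b_top',.0465),('shim_c_top',.0465),('shim_d_top',.0465)):
    for x in finder.tip_of(n,t)[:4]:
        u=np.array(x['xy'])*[640,400]; print(t,round(x['p'],2),u.round(),np.round(onz(c,*u,z)[:2],4))
cv2.imwrite('pics/2.png',a[:,:,::-1])
E
```

```text
{'t': np.float64(3.0667), 'tcp_pos': array([ 0.5199, -0.0707,  0.191 ]), 'ee_rot': array([ 3.1339e+00,  2.1370e-01, -3.0000e-03]), 'ft_force': array([0.2962, 0.4643, 1.031 ]), 'finger_gap': np.float64(-0.0)}
{'fov_y': 67.58090647691316, 'cx': 317.55655137718566, 'cy': 201.95058377888955, 'eye': array([0.50865198, 0.01252212, 0.33323532]), 'orientation': array([-0.32730199, -0.02096433,  0.13576769])}
spot_a 0.89 [259. 108.] [ 0.455  -0.0019]
spot_a 0.8 [270. 226.] [ 0.4758 -0.1191]
spot_a 0.74 [386. 101.] [0.5712 0.0202]
spot_a 0.58 [382. 223.] [ 0.592  -0.1002]
shim_a_top 0.63 [359. 135.] [ 0.5511 -0.013 ]
shim_b_top 0.63 [357. 203.] [ 0.5613 -0.0802]
shim_c_top 0.71 [293. 202.] [ 0.4973 -0.088 ]
shim_d_top 0.75 [288. 136.] [ 0.4846 -0.0229]
```

View pics/2.png

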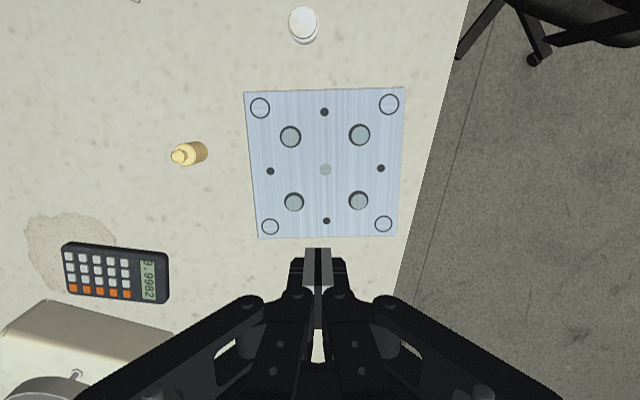

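```bash
cat >> h.py <<'E'
def fit(P,Q):  # rigid 2D model P->world Q
    mp,mq=P.mean(0),Q.mean(0); A,B=P-mp,Q-mq
    th=np.arctan2((A[:,0]*B[:,1]-A[:,1]*B[:,0]).sum(),(A*B).sum())
    M=np.array([[np.cos(th),-np.sin(th)],[np.sin(th),np.cos(th)]])
    return th,M,mq-M@mp
S=np.array([[1,1],[1,-1],[-1,-1],[-1,1]])/np.sqrt(2)
E
python3 - <<'E'
from h import *
c=camera_params('wrist')
px=[(389,104),(383,224),(270,227),(260,108),(359,135),(357.5,202),(293,202),(289,136)]
Q=np.array([onz(c,*p,.041 if i<4 else .0465)[:2] for i,p in enumerate(px)])
P=np.vstack([S*.085,S*.047])
th,M,t=fit(P,Q);print(np.degrees(th),t,'\n',((P@M.T+t-Q)*1e3).round(1))
W=P@M.T+t;print(W.round(4))
s=r.read_state();T=R.from_rotvec(s['ee_rot']).as_matrix()
for w,n in zip(W,['A','B','C','D','a','b','c','d']): print(n,(T.T@(np.r_[w,.041]-s['tcp_pos'])*1e3).round(1))
np.save('W.npy',W)
E
```

```text
9.3298217525925 [ 0.52685962 -0.04986067] 
 [[-0.7 -0.7]
 [-1.   0.9]
 [-0.5  1.3]
 [-0.1  0.1]
 [ 0.6 -0.1]
 [ 0.7  0.6]
 [ 0.3 -1.2]
 [ 0.7 -0.8]]
[[ 5.764e-01  1.920e-02]
 [ 5.959e-01 -9.940e-02]
 [ 4.773e-01 -1.189e-01]
 [ 4.578e-01 -3.000e-04]
 [ 5.543e-01 -1.170e-02]
 [ 5.650e-01 -7.730e-02]
 [ 4.995e-01 -8.800e-02]
 [ 4.887e-01 -2.250e-02]]
A [ 66.1 -80.3 152.1]
B [ 69.1  39.9 152.3]
C [-51.1  42.9 151.9]
D [-54.1 -77.3 151.7]
a [ 39.9 -52.7 152.1]
b [ 41.5  13.7 152.1]
c [-24.9  15.4 151.9]
d [-26.6 -51.1 151.8]
```

>>> {"name": "jog_arm", "arguments": {
  "travel": [
    [-51,43,40],
    [-51,43,80],
    [-51,43,120],
    [-51,43,140],
    [-51,43,146],
    [-51,43,148],
    [-51,43,150],
    [-51,43,151],
    [-51,43,152],
    [-51,43,153],
    [-51,43,153.5],
    [-51,43,153.5],
    [-51,43,153.5]
  ],
  "roll": [0,0,0,0,0,0,0,0,0,0,0,0,0]
}}

```text
t: 4.45
tcp_pos: [0.4779, -0.1186, 0.04]
ee_rot: [3.133, 0.218, 0.008]
ft_force: [-1.1, 0.5, 8.2]
finger_gap: -0.0003
```

>>> {"name": "jog_arm", "arguments": {
  "travel": [
    [0,0,-15],
    [-1,-40,-18],
    [-2,-80,-18],
    [-3,-120,-18],
    [-3,-120,-12],
    [-3,-120,-5],
    [-3,-120,-3],
    [-3,-120,-2],
    [-3,-120,-1],
    [-3,-120,0],
    [-3,-120,0],
    [-3,-120,0]
  ],
  "roll": [0,0,0,0,0,0,0,0,0,0,0,0]
}}

```text
t: 5.45
tcp_pos: [0.4565, -0.0006, 0.0393]
ee_rot: [-3.134, -0.214, -0.002]
ft_force: [-4.0, 3.5, 16.1]
finger_gap: -0.0
```

>>> {"name": "jog_arm", "arguments": {
  "travel": [
    [0,0,-15],
    [40,-1,-18],
    [80,-2,-18],
    [120,-3,-18],
    [120,-3,-12],
    [120,-3,-5],
    [120,-3,-3],
    [120,-3,-2],
    [120,-3,-1],
    [120,-3,-0.5],
    [120,-3,-0.5],
    [120,-3,-0.5]
  ],
  "roll": [0,0,0,0,0,0,0,0,0,0,0,0]
}}

```text
t: 6.45
tcp_pos: [0.5742, 0.0188, 0.0386]
ee_rot: [3.134, 0.217, -0.001]
ft_force: [-0.5, -1.6, 2.0]
finger_gap: 0.0002
```

>>> {"name": "jog_arm", "arguments": {
  "travel": [
    [0,0,1],
    [0,0,2],
    [0,0,2],
    [0,0,2],
    [0,0,2]
  ],
  "roll": [0,0,0,0,0]
}}

```text
t: 6.87
tcp_pos: [0.5746, 0.0191, 0.0364]
ee_rot: [3.134, 0.217, -0.001]
ft_force: [-1.9, -0.9, 3.7]
finger_gap: -0.0002
```

```bash
python3 - <<'E'
from h import *
a=get_image('wrist');cv2.imwrite('pics/3.png',a[:,:,::-1])
E
```

```text
(no output)
```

View pics/3.png

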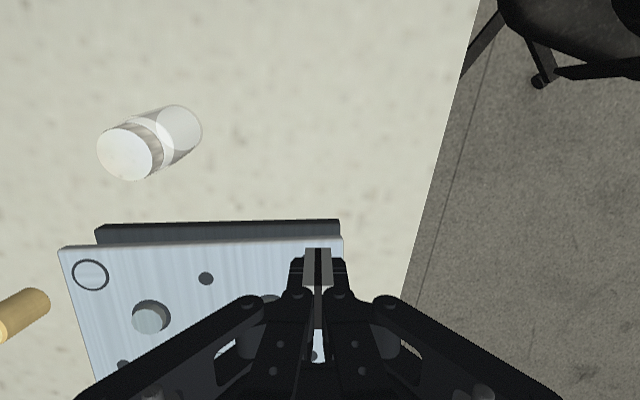

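>>> {"name": "jog_arm", "arguments": {
  "travel": [
    [0,0,-10],
    [0,0,-22],
    [-26,27.5,-22],
    [-26,27.5,-22],
    [-26,27.5,-16],
    [-26,27.5,-12],
    [-26,27.5,-10],
    [-26,27.5,-9],
    [-26,27.5,-8],
    [-26,27.5,-7],
    [-26,27.5,-6],
    [-26,27.5,-5.5],
    [-26,27.5,-5],
    [-26,27.5,-5]
  ],
  "roll": [0,0,0,0,0,0,0,0,0,0,0,0,0,0]
}}

```text
t: 8.08
tcp_pos: [0.5531, -0.0113, 0.0414]
ee_rot: [-3.134, -0.217, -0.001]
ft_force: [0.5, 0.7, 1.0]
finger_gap: 0.0003
```

>>> {"name": "jog_arm", "arguments": {
  "travel": [
    [0,0,0.5],
    [0,0,1],
    [0,0,1.5],
    [0,0,1.5],
    [0,0,1.5]
  ],
  "roll": [0,0,0,0,0]
}}

```text
t: 8.5
tcp_pos: [0.5533, -0.0112, 0.0407]
ee_rot: [-3.134, -0.217, -0.002]
ft_force: [-0.9, 1.2, 6.3]
finger_gap: -0.0002
```

>>> {"name": "jog_arm", "arguments": {
  "travel": [
    [0,0,0.5],
    [0,0,1],
    [0,0,1],
    [0,0,1]
  ],
  "roll": [0,0,0,0]
}}

```text
t: 8.83
tcp_pos: [0.5533, -0.0112, 0.0406]
ee_rot: [3.134, 0.217, 0.002]
ft_force: [-2.5, 1.0, 11.4]
finger_gap: 0.0
```

>>> {"name": "jog_arm", "arguments": {
  "travel": [
    [0,0,-10],
    [0,0,-40],
    [-10,20,-80],
    [-20,50,-120],
    [-20,50,-140],
    [-20,50,-140],
    [-20,50,-140]
  ],
  "roll": [0,0,0,0,0,0,0]
}}

```text
t: 9.42
tcp_pos: [0.5406, -0.0653, 0.1806]
ee_rot: [3.133, 0.213, 0.005]
ft_force: [-0.4, 0.7, 0.4]
finger_gap: 0.0002
```

```bash
python3 - <<'E'
from h import *
a=get_image('wrist');cv2.imwrite('pics/4.png',cv2.resize(a[70:270,200:440,::-1],None,fx=3,fy=3,interpolation=2))
b=get_image('side');cv2.imwrite('pics/5.png',cv2.resize(b[180:280,260:420,::-1],None,fx=4,fy=4,interpolation=2))
E
```

```text
(no output)
```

View pics/4.png

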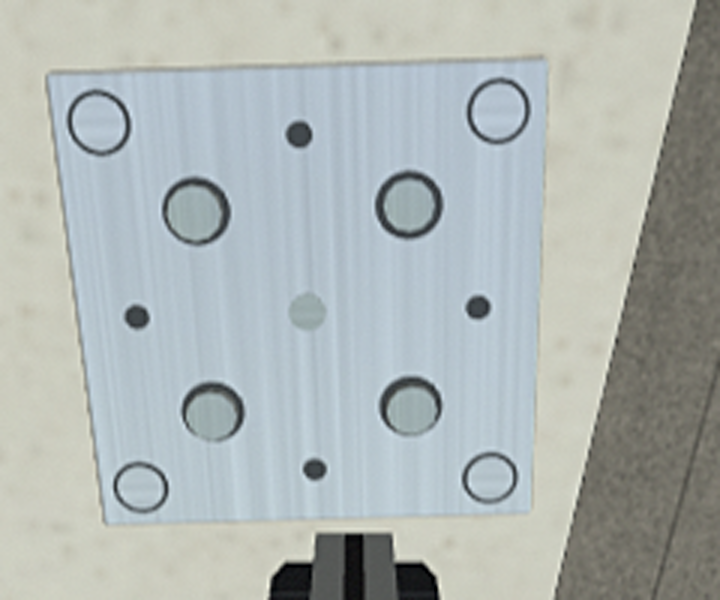

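View pics/5.png

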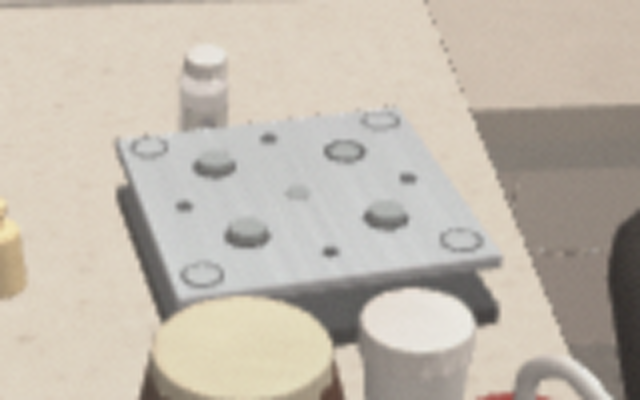

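The far left shim lies flush, centred in its ring at about (408,205) in the wrist crop. In the side crop it is flat at (345,150), the other three stand proud, and the plate looks level.

```bash
python3 -c "
from bench import r
print(r.finish_job())"
```

```text
the job is handed in; nothing more can be done
None
```

The far left corner (a) was the one that rocked. I pressed its shim flat, moved clear and handed the job in at about 9.5 s. The hand-in reported no verdict.

- **Finding the corner:** I pressed c, d and a in turn. Corners c and d stood firm, at 8 N and 16 N with about 1–2 mm of indicated give, which includes the arm's height error. Corner a gave about 4.6 mm at 3.7 N, roughly 0.05 rad of tilt. I did not press corner b, since a was already clear.
- **Pressing the shim:** shim a went in at about 1 N, then stopped hard at 40.6 mm above the bench under 11 N. That matches fully in, within the arm's height error.
- **Last checks:** the final pictures show shim a flat and the other three standing. The plate looks level, though I judged that by eye and did not measure the tilt. The arm was clear at 0.18 m height with no contact force. The vial and pot showed where they stood, and the weight was only partly in view. I did not measure the bystanders' positions, but the arm never came near them.

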